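# Engage the two-stage lever of a memory-module test fixture and start the test

### The job

On the memory-module test fixture, push the upright cross-bar lever with the fingertips towards the green module, past its first click and on to its final stop, so that it sits fully home. Then press the square key on its small box all the way down to start the test, and let it go. Only push and press: do not pinch the lever, do not press the mushroom button, press the key only once the lever is home, and leave the loose things where they lie.

Things in the scene. Friction and masses are not known exactly. Their poses are not given: they have to be found in the camera images.
- fixture: the test fixture, fixed: a grey housing 170 mm (its x) by 250 mm (y -115 to +135), flat deck 45 mm above the worktop. Origin at the centre of its underside, z up. A green memory module lies in a black nest (9 mm high) at y = +61 mm; a stop strip 10 mm high crosses at y = +36 mm. Small ribs at both deck edges mark the bar's three places, y = -75, -40, -5 mm. Bare deck from y = -84 to the edge at -115 mm
- lever (a joint): travel of the sliding lever in m along the fixture's +y: 0 at the start, 0.035 at the first click (rests there, comb not yet home), 0.070 at the final stop, comb at the stop strip. Sprung into the nearest of the three places, stays there when let go; cannot turn or lift. It takes 7 to 11 N to push it out of the start and out of the first click; about 20 mm on it snaps into the next place
- bar_mid (a point): centre of the lever's upright dark steel cross bar: 120 mm along the fixture's x, 16 mm thick along its y, from 4 to 40 mm above the deck; this point is 22 mm above the deck, moves with the lever and has the fixture's axes. A carriage 9 mm high lies ahead of the bar and reaches 4 mm out behind its rear (-y) face. Push that rear face towards +y, at middle height
- bar_home (a point): the point fixed on the fixture where bar_mid lies when the lever is at its final stop; axes are those of the fixture
- key (a joint): travel of the square key in m, 0 up, 0.006 fully down; a spring pushes it back with about 1 N at the top of its travel and 4.5 N at the bottom
- key_top (a point): centre of the top face of the square black key, 34x34 mm, 13 mm proud of its box, the start key; top 54.5 mm above the worktop, pressed straight down. Its grey box is 84x84 mm, 41 mm high, fixed to the worktop
- mushroom (a joint): travel of the round mushroom button in m, 0 up, 0.006 fully down; not to be pressed
- mushroom_top (a point): top of the round black mushroom button, 38 mm across, 21 mm high, on a grey box like the other (84x84x41 mm, fixed): the stop button, not to be pressed
- heat_sink_1: loose finned aluminium heat sink 34x34x17 mm standing on the fixture's deck behind the module nest, at its far +x, +y corner; a bystander, leave it alone. Origin at the centre of its underside
- screw_box: small loose carton 45x70x22 mm behind the box with the square key; a bystander, leave it alone. Origin at the centre of its underside
- tape_yellow: loose small roll of tape, 68 mm across, 19 mm high, lying flat behind the box with the mushroom button; a bystander, leave it alone. Origin at the centre of its underside
- marker_green: loose marker pen 128x20x22 mm lying crosswise near the front edge of the worktop; a bystander, leave it alone. Origin at the centre of its underside
- esd_brush: loose black brush 195x22x14 mm lying crosswise near the front edge of the worktop; a bystander, leave it alone. Origin at the centre of its underside
- label_roll: loose white roll of labels, 72 mm across, 40 mm high, near the middle of the worktop, beyond the fixture and the boxes; a bystander, leave it alone. Origin at the centre of its underside
Mind the look-alikes: they are no part of the job. Leave any orange or turquoise look-alike of the part that bears key alone.

How it is judged:
By the outcome, as a careful person would: the job done as asked, in the order asked, and still so for the second after the job is handed in, with the robot touching nothing.
It also fails if it takes over 51 s, if anything falls off the work surface, if the arm or the gripper's body presses on something with over 40 N, if the wrist force passes 120 N, or if a joint passes its speed limit or range.

### The arm

A 6-joint arm with a two-finger parallel gripper is mounted at the origin on a cart in front of the work surface, level with it; the furniture and walls round the work are solid. World frame = base frame: x ahead of the robot, y to its left, z up, the work surface at z = 0. Lengths are in mm, angles in rad, forces in N, time in s.
With the tool pointing down it reaches from about 400 to 925 mm from the base axis. Payload 12.5 kg.
Tool frame: the origin (TCP) lies midway between the tips of the shut fingers; the grasp point (between the pads) lies 19 mm behind it; z points along the fingers, y is the line along which they close (so a half turn about z gives the same grasp; the last joint's range is limited). The gripper opens to 95 mm and grips with 3 to 60 N. Pads are 20 mm wide; open, the fingers measure 119 mm over their backs; the gripper's body (75 mm by 180 mm) begins 59 mm behind the grasp point.
Start: joints at [-1.314, 0.491, 1.559, -0, 1.092, -0.106], TCP at [221.832, -584.326, 214.661] pointing down, gripper open.
Joint ranges: [-3.1, 3.1], [-0.84, 2.19], [0.05, 2.79], [-1.13, 4.28], [0.06, 2.93], [-2.69, 2.69]. Speed limits (rad/s): [2.22, 2.22, 2.79, 3.14, 3.14, 3.14].

### API

Orientations are given as [roll, pitch, yaw] about the fixed x, y, z axes, in that order (R = Rz(yaw) Ry(pitch) Rx(roll)).
In Python, from cell import state, read_camera, camera_info, env gives the robot as it stands.
- The arm moves only by the tool move_arm, never from a script. Its argument "commands" is a list of rows, each a list of 3 entries, a list of its own where there are three numbers: the shift along the world's x, y, z in cm, then the turn, a rotation vector about the world's x, y, z in degrees, then the opening, from 0 (shut) to 1 (fully open). A call has 1 to 10 rows; each row shifts and turns the commanded pose from where the row before left it; what a row does not reach is not made up. A row lasts 1/10 s, in which the tool goes at most 50 mm and 8.59 degrees, less where a joint would pass 70% of its speed; a pose out of reach is approached as far as the arm can. A call with a gripper value outside its range is refused whole. The fingers move at their own pace and stop on an object; the grip force is fixed at half the most. Time passes only in rows, so rows that do not move let the fingers close. It gives the time, the measured TCP pose, the force, the opening and the grip force at its end, in the units of the state.
- state(): the state, without advancing time (a new reading comes with each control period).
- read_camera(name): name is "scene" or "side" or "wrist"; returns the picture (400x640x3 uint8, blue, green, red); there is no depth.
- camera_info(name): a dict with "K" (3x3 intrinsics, pixels), "k1" (the pictures are not rectified: a ray, as slopes to the right and down, at radius r is drawn at 1 + k1 r^2 times it, then the intrinsics apply), "cam_to_world" (4x4, takes a point from camera to world coordinates). Camera axes: x right, y down, z forward; pixel columns grow to the right and rows downward; lengths in mm; the calibration is good to about 2 mm. A picture is of the moment at which its call begins: read the wrist's pose just before it. camera_info takes no time and is no camera call; for the wrist camera it gives the pose at the moment of the call.
- env.job_done(): hands the job in; it is judged then, once.
The state is a dict: "t": time; "joints": joint angles; "qvel": joint speeds; "tau": joint torques, N m; "eef_pos": TCP position; "tcp_rot": TCP orientation; "ft_force": force on the tool from outside, world axes, zero at the start; "moment": the same for the moment, N m; "opening": opening from 0.0 (shut) to 1.0 (fully open); "grip_force": force on a finger pad.
Only numpy, scipy, OpenCV 4.12 (cv2) and the standard library are available. Lean on these libraries where they do the work, as an engineer would, in place of code of your own. Each camera call takes 0.05 s, during which the arm holds its last target. There are 200 camera calls.

## Working session

There is one attempt and no reset: what is moved stays moved. The work goes in short steps, Python scripts to look and compute and a tool call to move; the robot and the scene stay as the last step left them, time stands still between calls to the robot, and variables do not carry over. Pictures are saved under pics/ and viewed, at most 10 in all, crops included, and the job is handed in when it is done.

Besides the shell and the picture viewer there is one more tool, called after "Call:" as name(argument=value, ...), one argument or row to a line, values as JSON. move_arm: Moves the arm, as the interface text tells. Its arguments: {"type":"object","properties":{"commands":{"type":"array"}},"required":["commands"]}

```bash
mkdir -p pics; cat > h.py <<'E'
import numpy as np, cv2
from cell import state, read_camera, camera_info, env
def ray(ci,px):
    K=np.array(ci["K"],float);T=np.array(ci["cam_to_world"],float)
    d=np.array([(px[0]-K[0,2])/K[0,0],(px[1]-K[1,2])/K[1,1]]);u=d.copy()
    for _ in range(20): u=d/(1+ci["k1"]*(u@u))
    return T[:3,3],T[:3,:3]@np.array([u[0],u[1],1])
def atz(ci,px,z):
    o,d=ray(ci,px); return o+d*(z-o[2])/d[2]
def tri(a,pa,b,pb):
    o,d=ray(a,pa);p,e=ray(b,pb)
    s=np.linalg.lstsq(np.c_[d,-e],p-o,rcond=None)[0]
    A,B=o+d*s[0],p+e*s[1]; return (A+B)/2,np.linalg.norm(A-B)
def proj(ci,P):
    T=np.linalg.inv(np.array(ci["cam_to_world"],float));K=np.array(ci["K"],float)
    c=T[:3,:3]@np.array(P,float)+T[:3,3];u=c[:2]/c[2];u=u*(1+ci["k1"]*(u@u))
    return np.array([K[0,0]*u[0]+K[0,2],K[1,1]*u[1]+K[1,2]])
E
python3 - <<'E'
from h import *
for n in("scene","side"):
    im=read_camera(n);cv2.imwrite(f"pics/{n}0.png",im)
    c=camera_info(n);print(n,np.round(c["cam_to_world"],2).tolist(),np.round(c["K"],1).tolist(),c["k1"])
c=camera_info("wrist");print(np.round(c["cam_to_world"],2).tolist());s=state();print(s)
E
```

```text
scene [[-0.55, -0.51, 0.66, -372.55], [-0.84, 0.32, -0.45, 628.76], [0.02, -0.8, -0.6, 904.26], [0.0, 0.0, 0.0, 1.0]] [[424.1, 0.0, 314.8], [0.0, 424.1, 200.4], [0.0, 0.0, 1.0]] -0.07709430382329786
side [[1.0, 0.03, -0.02, 554.91], [0.03, -0.39, 0.92, -919.68], [0.02, -0.92, -0.4, 474.4], [0.0, 0.0, 0.0, 1.0]] [[390.5, 0.0, 319.2], [0.0, 390.5, 204.2], [0.0, 0.0, 1.0]] -0.05212456513129076
[[0.35, -0.9, -0.25, 293.7], [-0.93, -0.34, -0.09, -557.74], [-0.0, 0.27, -0.96, 383.72], [0.0, 0.0, 0.0, 1.0]]
{'t': 0.1, 'joints': array([-1.31360690e+00,  4.91518779e-01,  1.55940221e+00, -1.72305928e-05,
        1.09165668e+00, -1.05617360e-01]), 'qvel': array([-0.00141072, -0.00163239, -0.00183659,  0.0019986 , -0.00080824,
       -0.00134111]), 'tau': array([ 3.17369915e-03, -6.13623333e+01, -2.58607292e+01,  6.94214297e-02,
        4.70095896e-02, -3.94659060e-05]), 'eef_pos': array([ 221.76579275, -584.10828855,  214.10334103]), 'tcp_rot': array([-3.14061152e+00, -8.86435870e-05,  3.62814691e-01]), 'ft_force': array([-0.10580033, -0.18812917,  0.29208118]), 'moment': array([ 0.02706697, -0.05489016,  0.06806621]), 'grip_force': 0.0, 'opening': 1.0003134617873508}
```

View pics/scene0.png

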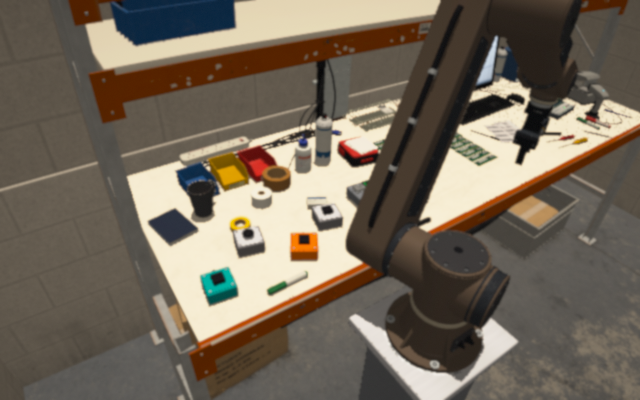

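View pics/side0.png

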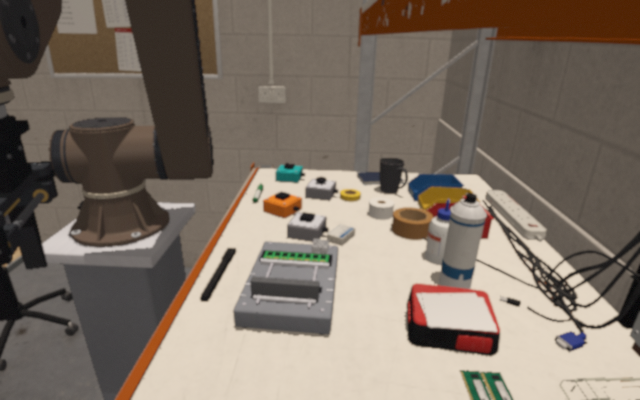

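The scene view shows four boxes: grey (326,213) with the carton behind it, grey (248,237) by the yellow tape (mushroom), orange (304,246) and turquoise (219,285), both look-alikes. In the side view they are at (307,224), (321,186), (283,203) and (290,172). The fixture is at (290,285), with its lever bar at (286,287) and the module at (296,256). I choose the grey box by the carton and will check it in one close crop.

```bash
python3 - <<'E'
from h import *
a=cv2.imread("pics/side0.png")[160:340,210:370];b=cv2.imread("pics/scene0.png")[180:270,220:360]
a=cv2.resize(a,None,fx=3.2,fy=3.2,interpolation=cv2.INTER_CUBIC)
b=cv2.resize(b,None,fx=2,fy=2,interpolation=cv2.INTER_CUBIC)
o=np.zeros((576,800,3),np.uint8);o[:,:512]=a;o[:180,512:792]=b;cv2.imwrite("pics/crop1.png",o)
s=camera_info("side")
for n,p,z in[("fix",(290,285),45),("bar",(286,280),85),("key",(307,217),54),("mush",(321,181),62)]:print(n,atz(s,p,z).round())
c=camera_info("scene");print(tri(s,(307,217),c,(326,208)))
E
```

```text
fix [ 490. -310.   45.]
bar [ 488. -352.   85.]
key [505. -27.  54.]
mush [533. 221.  62.]
(array([506.03540833, -13.21493361,  49.2938611 ]), np.float64(5.128743196232614))
```

View pics/crop1.png

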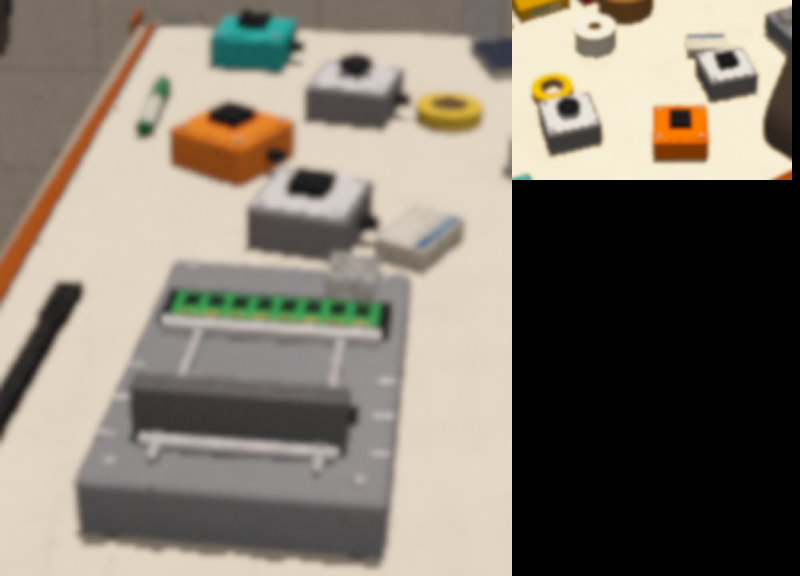

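```bash
python3 - <<'E'
from h import *
s=camera_info("side")
for p in[(82,488),(385,500),(408,278),(178,265)]:
    print(atz(s,(210+p[0]/3.2,160+p[1]/3.2),45).round(1))
print("bar top rear edge",[atz(s,(210+p[0]/3.2,160+p[1]/3.2),85).round(1) for p in[(133,388),(350,402)]])
E
```

```text
[ 406.3 -395.1   45. ]
[ 566. -395.   45.]
[ 580.7 -158.7   45. ]
[ 419.  -151.3   45. ]
bar top rear edge [array([ 428.8, -359.9,   85. ]), array([ 545.9, -365.3,   85. ])]
```

Call:
move_arm(
  commands=[
    [[4,2,0],[0,0,0],0],
    [[4,2,0],[0,0,0],0],
    [[4,2,0],[0,0,0],0],
    [[4,2,0],[0,0,0],0],
    [[4,2,0],[0,0,0],0],
    [[2,2,0],[0,0,0],0],
    [[0,2,0],[0,0,0],0],
    [[0,0,0],[0,0,0],0],
  ],
)

```text
t: 0.9
eef_pos: [442.5, -442.1, 214.4]
tcp_rot: [-3.14, 0.0, 0.365]
ft_force: [-0.1, -0.5, -0.3]
opening: 0.383
grip_force: 0.0
```

Call:
move_arm(
  commands=[
    [[0,0,0],[0,0,8.5],0],
    [[0,0,0],[0,0,8.5],0],
    [[0,0,0],[0,0,8.5],0],
    [[0,0,0],[0,0,8.5],0],
    [[0,0,0],[0,0,8.5],0],
    [[0,0,0],[0,0,8.5],0],
    [[0,0,0],[0,0,8.5],0],
    [[0,0,0],[0,0,6.5],0],
    [[2,1,0],[0,0,0],0],
    [[2,1,0],[0,0,0],0],
  ],
)

```text
t: 1.9
eef_pos: [481.5, -425.4, 214.6]
tcp_rot: [3.142, 0.0, 1.513]
ft_force: [-0.1, 0.2, 0.4]
opening: 0.005
grip_force: 0.0
```

```bash
python3 - <<'E'
from h import *
import pickle
s=state();c=camera_info("wrist");im=read_camera("wrist");pickle.dump(c,open("w1.pkl","wb"))
cv2.imwrite("pics/w1.png",im);print(s["eef_pos"],s["tcp_rot"],s["joints"].round(2),np.round(c["cam_to_world"],2).tolist())
E
```

```text
[ 481.54052124 -425.41773949  214.62867892] [3.14157696e+00 1.10243522e-04 1.51283947e+00] [-0.83  0.52  1.51 -0.    1.11 -0.77] [[1.0, -0.06, -0.02, 486.67], [-0.06, -0.96, -0.27, -349.91], [0.0, 0.27, -0.96, 384.19], [0.0, 0.0, 0.0, 1.0]]
```

View pics/w1.png

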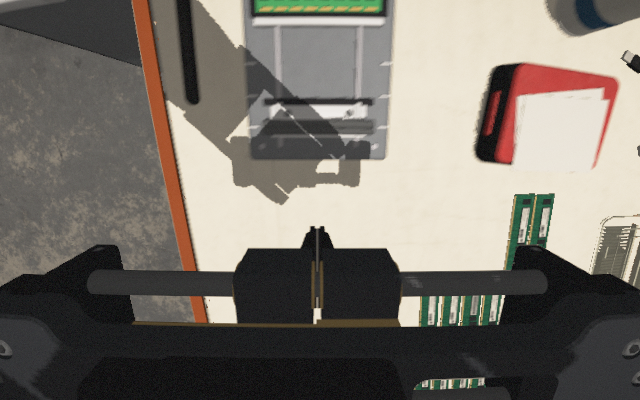

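The wrist view shows the fixture at columns 250–388, its rear deck edge at row 158, the bar around rows 98–135 and the module at row 8. An enlarged crop comes next.

```bash
python3 - <<'E'
from h import *
im=cv2.imread("pics/w1.png")[0:170,235:400]
cv2.imwrite("pics/w1c.png",cv2.resize(cv2.convertScaleAbs(im,alpha=1.5,beta=20),None,fx=3.5,fy=3.5,interpolation=cv2.INTER_CUBIC))
E
```

```text
(no output)
```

View pics/w1c.png

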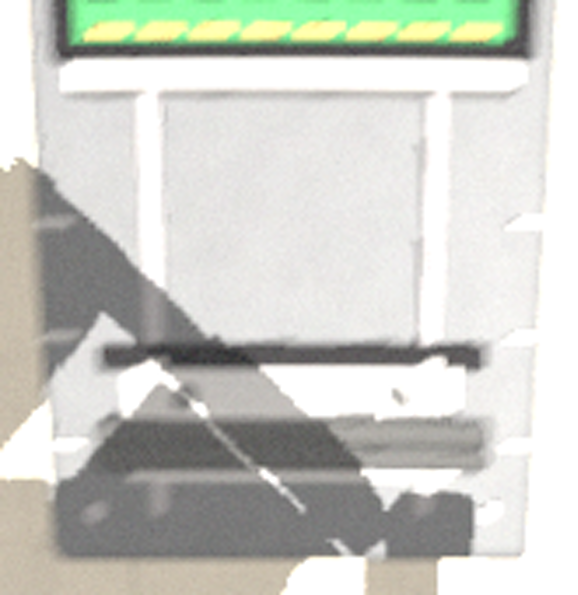

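```bash
python3 - <<'E'
from h import *
import pickle
c=pickle.load(open("w1.pkl","rb"));f=lambda x,y,z:atz(c,(235+x/3.5,y/3.5),z).round(1)
print("rear corners",f(58,555,45),f(524,553,45))
print("ribsR",f(510,222,46),f(510,340,46),f(510,443,46),"ribsL",f(60,224,46),f(60,337,46),f(68,443,46))
for z in(45,85):print("bar front/rear",f(295,420,z),f(295,468,z))
print("bar ends",f(105,445,85),f(490,445,85))
print("strip rear",f(60,93,55),f(525,93,55))
s=camera_info("side")
q=lambda x,y:(210+x/3.2,160+y/3.2)
print("tri rearcorner R",tri(c,(235+524/3.5,553/3.5),s,q(385,500)))
print("tri bar top rear R",tri(c,(235+487/3.5,468/3.5),s,q(350,402)))
E
```

```text
rear corners [ 404.4 -385.7   45. ] [ 567.7 -394.5   45. ]
ribsR [ 562.9 -287.    46. ] [ 562.7 -323.4   46. ] [ 562.6 -356.7   46. ] ribsL [ 417.6 -279.1   46. ] [ 413.7 -313.8   46. ] [ 412.5 -348.    46. ]
bar front/rear [ 490.  -345.2   45. ] [ 489.1 -361.    45. ]
bar front/rear [ 489.6 -345.7   85. ] [ 488.8 -359.7   85. ]
bar ends [ 432.2 -349.5   85. ] [ 547.8 -356.2   85. ]
strip rear [ 423.4 -243.6   55. ] [ 565.8 -251.8   55. ]
tri rearcorner R (array([ 566.84307077, -394.63097946,   44.99224076]), np.float64(1.7100809294012007))
tri bar top rear R (array([ 546.47550644, -363.0846728 ,   83.65528919]), np.float64(1.2187682927457364))
```

Call:
move_arm(
  commands=[
    [[0.6,3,-3],[0,0,0],0],
    [[0,0.5,-4],[0,0,0],0],
    [[0,0,-4],[0,0,0],0],
    [[0,0,-2.5],[0,0,0],0],
    [[0,0,-1.8],[0,0,0],0],
    [[0,0,0],[0,0,0],0],
    [[0,0.5,0],[0,0,0],0],
    [[0,0,0],[0,0,0],0],
  ],
)

```text
t: 2.75
eef_pos: [488.0, -384.5, 62.8]
tcp_rot: [3.14, 0.001, 1.515]
ft_force: [-0.0, 0.1, 0.9]
opening: 0.001
grip_force: 0.0
```

Call:
move_arm(
  commands=[
    [[0,0.5,0],[0,0,0],0],
    [[0,0.5,0],[0,0,0],0],
    [[0.05,0.4,0],[0,0,0],0],
    [[0,0.4,0],[0,0,0],0],
    [[0.05,0.4,0],[0,0,0],0],
  ],
)

```text
t: 3.25
eef_pos: [488.8, -363.2, 62.4]
tcp_rot: [3.141, 0.002, 1.515]
ft_force: [-3.7, -6.4, 1.9]
opening: 0.007
grip_force: 3.2
```

Call:
move_arm(
  commands=[
    [[0,0.4,0],[0,0,0],0],
    [[0.05,0.4,0],[0,0,0],0],
    [[0,0.4,0],[0,0,0],0],
    [[0.05,0.4,0],[0,0,0],0],
  ],
)

```text
t: 3.65
eef_pos: [489.8, -345.6, 61.7]
tcp_rot: [3.142, -0.0, 1.515]
ft_force: [-0.1, 0.7, 0.1]
opening: 0.004
grip_force: 0.0
```

Call:
move_arm(
  commands=[
    [[0,0.4,0],[0,0,0],0],
    [[0.05,0.4,0],[0,0,0],0],
    [[0,0.4,0],[0,0,0],0],
    [[0.05,0.4,0],[0,0,0],0],
  ],
)

```text
t: 4.05
eef_pos: [490.7, -331.0, 61.6]
tcp_rot: [3.141, 0.002, 1.515]
ft_force: [-3.9, -6.9, -1.2]
opening: 0.005
grip_force: 3.8
```

Call:
move_arm(
  commands=[
    [[0,0.4,0],[0,0,0],0],
    [[0.05,0.4,0],[0,0,0],0],
    [[0,0.4,0],[0,0,0],0],
    [[0.05,0.4,0],[0,0,0],0],
  ],
)

```text
t: 4.45
eef_pos: [491.8, -313.9, 61.6]
tcp_rot: [-3.141, -0.0, 1.515]
ft_force: [0.5, 0.6, -0.4]
opening: 0.004
grip_force: 0.0
```

Call:
move_arm(
  commands=[
    [[0,0.4,0],[0,0,0],0],
    [[0.05,0.3,0],[0,0,0],0],
    [[0,0.3,0],[0,0,0],0],
    [[0,0,0],[0,0,0],0],
  ],
)

```text
t: 4.85
eef_pos: [492.4, -303.8, 61.7]
tcp_rot: [-3.142, -0.0, 1.515]
ft_force: [-0.6, 0.3, 0.1]
opening: 0.002
grip_force: 0.0
```

Snapped. I push gently on until the stop is felt, to be sure it is home.

Call:
move_arm(
  commands=[
    [[0,0.2,0],[0,0,0],0],
    [[0,0.2,0],[0,0,0],0],
    [[0,0,0],[0,0,0],0],
  ],
)

```text
t: 5.15
eef_pos: [492.5, -303.2, 61.8]
tcp_rot: [3.14, 0.005, 1.515]
ft_force: [-6.1, -18.2, -5.0]
opening: 0.003
grip_force: 9.2
```

Call:
move_arm(
  commands=[
    [[0,0.2,0],[0,0,0],0],
    [[0,0,0],[0,0,0],0],
  ],
)

```text
t: 5.35
eef_pos: [492.6, -303.1, 61.9]
tcp_rot: [3.139, 0.007, 1.515]
ft_force: [-7.5, -29.6, -8.1]
opening: 0.008
grip_force: 15.2
```

Call:
move_arm(
  commands=[
    [[0,-1,0],[0,0,0],0],
    [[0,-1.5,0],[0,0,0],0],
    [[0,0,3],[0,0,0],0],
    [[0,0,4],[0,0,0],0],
    [[0,0,4],[0,0,0],0],
    [[0,3,3],[0,0,0],0],
    [[0,4,0],[0,0,0],0],
    [[0,4,0],[0,0,0],0],
    [[0,4,0],[0,0,0],0],
    [[0,4,0],[0,0,0],0],
  ],
)

```text
t: 6.35
eef_pos: [492.3, -132.2, 201.9]
tcp_rot: [3.141, -0.0, 1.514]
ft_force: [1.2, 0.3, 0.6]
opening: 0.006
grip_force: 0.0
```

```bash
python3 - <<'E'
from h import *
import pickle
s=state();c=camera_info("wrist");im=read_camera("wrist");pickle.dump(c,open("w2.pkl","wb"))
print(s["eef_pos"],np.round(c["cam_to_world"],2)[:3,3], proj(c,(506,-20,54)))
sd=read_camera("side")[220:340,220:350]
o=np.zeros((480,520+280,3),np.uint8);o[:,:520]=cv2.resize(sd,None,fx=4,fy=4,interpolation=cv2.INTER_CUBIC)
cv2.imwrite("pics/w2.png",im);cv2.imwrite("pics/side2.png",o[:,:520])
E
```

```text
[ 492.27373801 -132.15629004  201.91888734] [497.21 -56.69 371.51] [322.7940398   89.00734147]
```

View pics/w2.png

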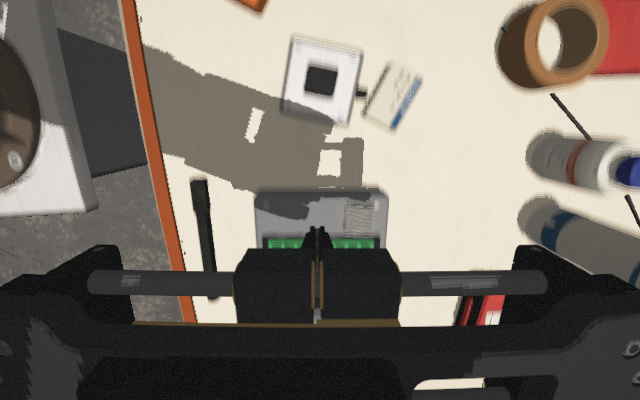

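View pics/side2.png

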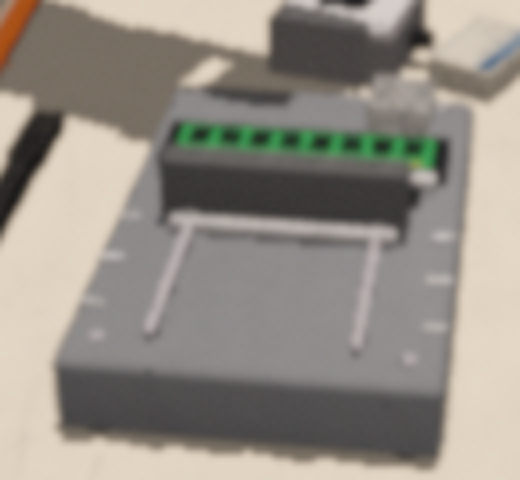

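The lever is home: the bar stands against the strip, level with the third ribs at about (443,236). The square key is at (321,80) in the wrist view, on the grey box beside the carton.

```bash
python3 - <<'E'
from h import *
import pickle
c=pickle.load(open("w2.pkl","rb"));p=atz(c,(321.5,80),54.5);print(p,tri(c,(321.5,80),camera_info("side"),(210+311/3.2,160+182/3.2)))
E
```

```text
[505.07353286 -10.84755103  54.5       ] (array([504.79203251,  -9.68902449,  46.22843064]), np.float64(0.9756870291441465))
```

Call:
move_arm(
  commands=[
    [[0.3,4,0],[0,0,0],0],
    [[0.3,4,0],[0,0,0],0],
    [[0.7,4,-2],[0,0,0],0],
    [[0,0.1,-4],[0,0,0],0],
    [[0,0,-4],[0,0,0],0],
    [[0,0,-3],[0,0,0],0],
    [[0,0,-0.7],[0,0,0],0],
    [[0,0,0],[0,0,0],0],
  ],
)

```text
t: 7.25
eef_pos: [505.4, -12.9, 64.2]
tcp_rot: [-3.14, -0.0, 1.514]
ft_force: [1.1, -0.2, 0.3]
opening: 0.008
grip_force: 0.0
```

```bash
python3 - <<'E'
from h import *
s=state();print(s["eef_pos"],s["ft_force"])
a=read_camera("side")[130:260,250:390];b=read_camera("scene")[170:270,260:370]
o=np.zeros((520,800,3),np.uint8);o[:,:420]=cv2.resize(a,(420,520)) if 0 else cv2.copyMakeBorder(cv2.resize(a,None,fx=3,fy=3,interpolation=cv2.INTER_CUBIC),0,130,0,0,0)
o[:300,440:770]=cv2.resize(b,None,fx=3,fy=3,interpolation=cv2.INTER_CUBIC);cv2.imwrite("pics/k.png",o)
E
```

```text
[505.4322858 -12.8572169  64.2246982] [ 1.13830831 -0.19147468  0.32699607]
```

View pics/k.png

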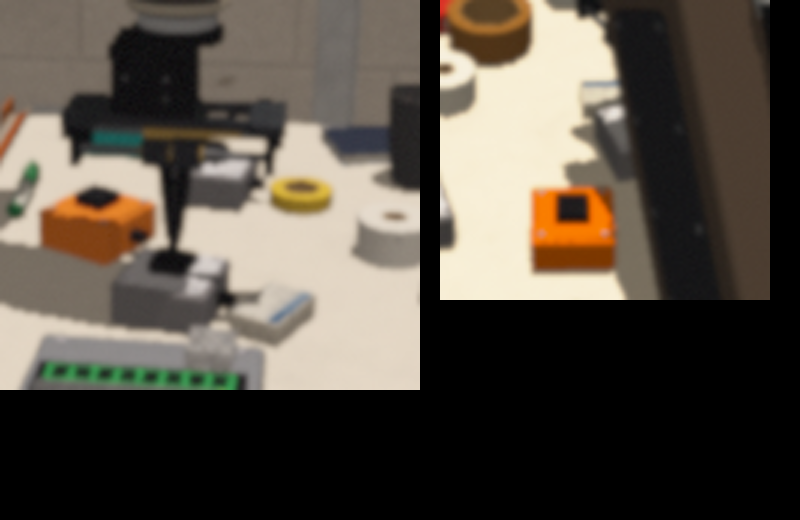

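The fingertips at (173,245) are over the key at (173,262). I press down in steps, watching the force.

Call:
move_arm(
  commands=[
    [[0,0.1,-0.3],[0,0,0],0],
    [[0,0,-0.3],[0,0,0],0],
    [[0,0,-0.3],[0,0,0],0],
    [[0,0,0],[0,0,0],0],
  ],
)

```text
t: 7.75
eef_pos: [505.3, -11.3, 55.6]
tcp_rot: [3.142, 0.0, 1.515]
ft_force: [-0.3, 0.1, -0.8]
opening: 0.005
grip_force: 0.0
```

Call:
move_arm(
  commands=[
    [[0,0,-0.2],[0,0,0],0],
    [[0,0,-0.2],[0,0,0],0],
    [[0,0,-0.2],[0,0,0],0],
    [[0,0,0],[0,0,0],0],
  ],
)

```text
t: 8.15
eef_pos: [505.4, -11.3, 49.5]
tcp_rot: [3.141, -0.0, 1.515]
ft_force: [0.7, -0.6, 4.0]
opening: 0.004
grip_force: 1.9
```

Call:
move_arm(
  commands=[
    [[0,0,-0.2],[0,0,0],0],
    [[0,0,-0.1],[0,0,0],0],
    [[0,0,0],[0,0,0],0],
  ],
)

```text
t: 8.45
eef_pos: [505.5, -11.3, 48.2]
tcp_rot: [3.14, 0.0, 1.515]
ft_force: [-6.9, 0.8, 27.1]
opening: 0.003
grip_force: 13.5
```

Bottomed (27 N against a hard stop). Now I let it go and go up.

Call:
move_arm(
  commands=[
    [[0,0,0.5],[0,0,0],0],
    [[0,0,1],[0,0,0],0],
    [[0,0,3],[0,0,0],0],
    [[0,0,4],[0,0,0],0],
    [[0,0,4],[0,0,0],0],
    [[0,-4,1],[0,0,0],0],
    [[0,-4,0],[0,0,0],0],
    [[0,-4,0],[0,0,0],0],
    [[0,0,0],[0,0,0],0],
    [[0,0,0],[0,0,0],0],
  ],
)

```text
t: 9.45
eef_pos: [505.0, -131.8, 181.6]
tcp_rot: [-3.141, -0.0, 1.513]
ft_force: [0.6, 1.1, 0.5]
opening: 0.005
grip_force: 0.0
```

```bash
python3 - <<'E'
from h import *
s=state();print(s["eef_pos"],s["ft_force"])
cv2.imwrite("pics/end.png",cv2.resize(read_camera("side")[150:340,200:400],None,fx=3,fy=3,interpolation=cv2.INTER_CUBIC))
E
```

```text
[ 504.96938228 -131.78788291  181.63040648] [0.56915675 1.14221926 0.48947281]
```

View pics/end.png

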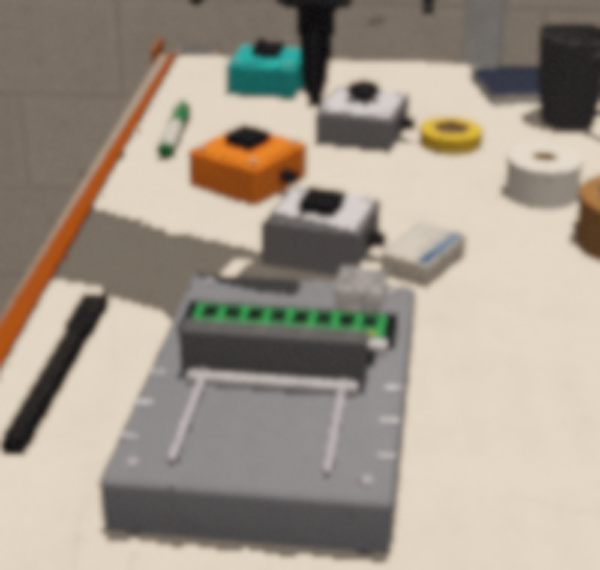

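The lever is home at (275,350), the key at (322,200) is up again, and the loose things visible here lie where they were. I hand the job in.

```bash
python3 -c "
from cell import env
print(env.job_done())"
```

```text
the job is handed in; nothing more can be done
None
```

The lever was pushed through its first click to the final stop, then the square key was pressed fully down and let go, and the job was handed in at about 9.5 s; no verdict came back.

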